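# Find the weak contact spring and put the proof weight on it

## Task

Three contact springs are clamped side by side in the test fixture. Working from the robot's left to its right, press the free end of each one, on its brass pin, gently down to its stop, hold it there for a second and feel how stiff it is; then take the red ring-shaped proof weight from its rest and set it over the pin of the clearly softest spring, so that it stays there holding that spring down at its stop. Never load a spring unit with more than 25 N, and leave the carton, jar and screwdriver alone.

Things in the scene. Friction and masses are not known exactly. Their poses are not given: they have to be found in the camera images.
- spring_a: One of three identical-looking spring units, 135 x 44 mm, in varying order on the plate: blue clamp block at the +x end (top 65 mm above the underside), copper leaf spring 16 mm wide sticking out 81 mm from the clamp towards -x, 47 mm up, with a steel pan 26 mm across and an upright brass pin at its free end. Fixed. Origin: underside, on the centre line, 12 mm above the bench; x from pin to clamp, z up.
- pin_a (a point): Top centre of the upright brass pin (10 mm across, standing 10 mm out of the pan) at the free end of the leaf of spring_a, 51 mm on the -x side of the unit's origin: the place to press straight down. It moves with the leaf; at rest it is 71 mm above the bench, and 10 mm lower the leaf, tilted by 0.14 rad, meets its stop, a post tipped with hard rubber (very stiff).
- spring_b: One of three identical-looking spring units, 135 x 44 mm, in varying order on the plate: blue clamp block at the +x end (top 65 mm above the underside), copper leaf spring 16 mm wide sticking out 81 mm from the clamp towards -x, 47 mm up, with a steel pan 26 mm across and an upright brass pin at its free end. Fixed. Origin: underside, on the centre line, 12 mm above the bench; x from pin to clamp, z up.
- pin_b (a point): Top centre of the upright brass pin (10 mm across, standing 10 mm out of the pan) at the free end of the leaf of spring_b, 51 mm on the -x side of the unit's origin: the place to press straight down. It moves with the leaf; at rest it is 71 mm above the bench, and 10 mm lower the leaf, tilted by 0.14 rad, meets its stop, a post tipped with hard rubber (very stiff).
- spring_c: One of three identical-looking spring units, 135 x 44 mm, in varying order on the plate: blue clamp block at the +x end (top 65 mm above the underside), copper leaf spring 16 mm wide sticking out 81 mm from the clamp towards -x, 47 mm up, with a steel pan 26 mm across and an upright brass pin at its free end. Fixed. Origin: underside, on the centre line, 12 mm above the bench; x from pin to clamp, z up.
- pin_c (a point): Top centre of the upright brass pin (10 mm across, standing 10 mm out of the pan) at the free end of the leaf of spring_c, 51 mm on the -x side of the unit's origin: the place to press straight down. It moves with the leaf; at rest it is 71 mm above the bench, and 10 mm lower the leaf, tilted by 0.14 rad, meets its stop, a post tipped with hard rubber (very stiff).
- plate: Aluminium fixture plate, 165 x 280 x 12 mm, fixed, carrying the three spring units side by side 90 mm apart. Exactly one unit has a clearly softer leaf, which meets its stop at about 2 N; the other two need about 5.5 to 6.5 N. Looks do not tell which. Origin: centre of the underside; x from the pins to the clamps (roughly away from the robot), y to the robot's left.
- weight_mid (a point): Centre of the red proof weight, a steel ring 40 mm across and 46 mm tall with an upright through-hole 16 mm wide, 360 g, loose, standing upright on its rest at the start. Set over a pin it rests on the pan, this point 13 mm above the pin's top; its 3.5 N holds only the soft leaf down at its stop (a stiff leaf stays several mm above it). z: the hole's axis.
- stand: Black rest for the weight, a flat block 60 x 60 x 20 mm, fixed. Origin: centre of the underside.
- carton: Small cardboard carton 70 x 60 x 50 mm, loose; leave alone. Origin: centre of the underside.
- jar: Jar with blue lid, 56 mm across, 70 mm tall, loose; leave alone. Origin: centre of the underside.
- driver: Screwdriver with orange handle, 190 mm long, lying on the bench, loose; leave alone. Origin: on its underside, near mid-length; x towards the blade.
There are look-alikes about, which are no part of the job. What is meant by the part that bears weight_mid is not green, pink or turquoise, and is the smaller of those in its own colour.

How it is judged:
By the outcome, as a careful person would: the job done as asked, in the order asked, and still so for the second after the job is handed in, with the robot touching nothing.
It also fails if it takes over 62 s, if anything falls off the work surface, if the arm or the gripper's body presses on something with over 40 N, if the wrist force passes 120 N, or if a joint passes its speed limit or range.

## Robot

A 6-joint arm with a two-finger parallel gripper is mounted at the origin on the work surface. World frame = base frame: x ahead of the robot, y to its left, z up, the work surface at z = 0. Lengths are in m, angles in degrees, forces in N, time in s.
With the tool pointing down it reaches from about 0.25 to 0.725 m from the base axis. Payload 9.7 kg.
Tool frame: the origin (TCP) lies on the centre line of the jaws, within the pads' length; the fingertips stand bot.nose_length ahead of it and the grasp point (between the pads) lies 11 mm behind it (bot.nose_length is the distance from the TCP to the fingertips, in m); z points along the fingers, y is the line along which they close (so a half turn about z gives the same grasp; the last joint's range is limited). The gripper opens to 85 mm and grips with 20 to 120 N. Pads are 22 mm wide; open, the fingers measure 114 mm over their backs; the gripper's body (76 mm by 85 mm) begins 54 mm behind the grasp point. The pads swing forward as they close: fully open they stand 13 mm farther back than shut.
Start: joints at [75.057, 4.979, 10.078, 95.1, 0, 90], TCP at [0.142, 0.531, 0.21] pointing down, gripper open.
Joint ranges: [-179.16, 179.16], [-48.56, 103.87], [-65.8, 70.77], [-126.05, 130.52], [-82.76, 87.17], [-180, 180]. Speed limits (degrees/s): [127.2, 127.2, 147.25, 180, 180, 180].

## Interface

Orientations are given as [roll, pitch, yaw] about the fixed x, y, z axes, in that order (R = Rz(yaw) Ry(pitch) Rx(roll)).
In Python, from workcell import bot gives the robot as it stands. The module is installed in compiled form; this text tells all that it offers.
- The arm moves only by the shell command python3 -m inch 'ROWS' [OPENING] [FORCE]. ROWS is JSON, a list of rows, each a list of 4 numbers: the shift along the world's x, y, z in cm, then the turn about the world's z in degrees. A call has exactly 8 rows; each row is the pose to reach, as a shift and turn from the pose commanded when the call began; what a row does not reach only later rows make up. A row lasts 1/8 s, in which the tool goes at most 62.5 mm and 10.7 degrees, less where a joint would pass 70% of its speed; a pose out of reach is approached as far as the arm can. A call with a gripper value outside its range is refused whole. OPENING is the finger opening in cm, from 0 to 8.54, set as the call begins (- or left out, the last holds). The fingers move at their own pace and stop on an object; FORCE is the grip in N (left out, the last holds). Time passes only in rows, so rows that repeat a pose let the fingers close, or fill a call up. It gives the time, the measured TCP pose, the force, the opening and the grip force at its end, in the units of the state.
- bot.get_obs(): the state, without advancing time (a new reading comes with each control period).
- bot.camera(name): name is "side" or "top"; returns a dict with "img" (480x640x3 uint8, red, green, blue), "fovy" (degrees; the focal length in pixels is half the picture's height over the tangent of half this angle, whatever the lens; pixels are square), "cx", "cy" (the principal point, pixels), "R" (3x3) and "t" (3): a world point X has camera coordinates R X + t. Camera axes: x right, y down, z forward; pixel columns grow to the right and rows downward; lengths in m; the calibration is good to about 2 mm. A picture is of the moment at which its call begins. There is no depth.
- bot.job_done(): hands the job in; it is judged then, once.
Trained networks look in a picture, given as the dict that the camera call returned (one of the last four; its "shot" number tells which), for a name from the list of things; names that differ only in an ending like _2 or _b are one class to them, and where a whole thing is asked for, a point or a joint stands for the part that bears it (a point fixed in the world has none). Each returns a list of dicts, best first, with "score" (0 to 1); they miss things now and then, are a little off and sometimes report something else, mostly with a low value. They report only what shows in the picture. A call takes as long as a camera call. They do not tell look-alikes from the thing itself.
- bot.find_in(thing, picture): "point" ([column, row] in pixels, amid what is visible of it).
- bot.landmark_of(thing, picture): "point" ([column, row] in pixels: a listed point, or the origin of a listed thing).
The state is a dict: "time": time; "q": joint angles; "qd": joint speeds; "joint_efforts": joint torques, N m; "ee_pos": TCP position; "tcp_rot": TCP orientation; "wrist_force": force on the tool from outside, world axes, zero at the start; "torque": the same for the moment, N m; "opening": finger opening in m; "grasp_force": force on a finger pad.
Only numpy, scipy, OpenCV 4.12 (cv2) and the standard library are available. Lean on these libraries where they do the work, as an engineer would, in place of code of your own. Each camera call takes 0.05 s, during which the arm holds its last target. There are 200 camera calls.

## Working session

There is one attempt and no reset: what is moved stays moved. The work goes in short steps, Python scripts to look and compute and a shell command to move; the robot and the scene stay as the last step left them, time stands still between calls to the robot, and variables do not carry over. Pictures are saved under pics/ and viewed, at most 10 in all, crops included, and the job is handed in when it is done.

```bash
mkdir -p pics
cat > h.py <<'E'
import numpy as np, cv2
from workcell import bot
def K(c):
    f=240/np.tan(np.radians(c["fovy"])/2); return f
def ray(c,p):
    f=K(c); d=np.array([(p[0]-c["cx"])/f,(p[1]-c["cy"])/f,1.]); R=np.array(c["R"]); t=np.array(c["t"])
    return -R.T@t, R.T@d
def atz(c,p,z):
    o,d=ray(c,p); return o+d*(z-o[2])/d[2]
def tri(c1,p1,c2,p2):
    o1,d1=ray(c1,p1);o2,d2=ray(c2,p2)
    s=np.linalg.lstsq(np.c_[d1,-d2],o2-o1,rcond=None)[0]
    a=o1+s[0]*d1;b=o2+s[1]*d2
    return (a+b)/2,np.linalg.norm(a-b)
def proj(c,X):
    q=np.array(c["R"])@np.array(X)+np.array(c["t"]); f=K(c); return q[:2]/q[2]*f+[c["cx"],c["cy"]]
def save(c,n): cv2.imwrite(f"pics/{n}.png",cv2.cvtColor(c["img"],cv2.COLOR_RGB2BGR))
E
python3 - <<'E'
from h import *
np.set_printoptions(precision=4,suppress=True)
o=bot.get_obs(); print(o["ee_pos"],o["tcp_rot"],o["wrist_force"],o["opening"],bot.nose_length)
T=bot.camera("top");S=bot.camera("side")
save(T,"t0");save(S,"s0")
for n,c in(("top",T),("side",S)):
    print(n,c["cx"],c["cy"],c["fovy"],"cam at",ray(c,(0,0))[0])
    for th,z in(("pin_a",.071),("weight_mid",.043),("stand",0),("plate",0)):
        for r in bot.landmark_of(th,c): print(th,np.round(r["point"],1),round(r["score"],2),atz(c,r["point"],z))
E
```

```text
[0.1417 0.5311 0.2093] [-179.9241   -0.0011  165.0571] [ 0.6376 -0.2575  0.048 ] 0.0853150154075252 0.008
top 333.4957413182757 235.9010656895353 42.88473109043877 cam at [0.2949 0.0471 1.7853]
pin_a [329.4 273.5] 0.7 [0.5015 0.0359 0.071 ]
pin_a [398.8 272. ] 0.66 [ 0.5102 -0.1601  0.071 ]
pin_a [226.7 282.1] 0.49 [0.4707 0.3234 0.071 ]
weight_mid [459.2 262. ] 0.77 [ 0.5468 -0.338   0.043 ]
weight_mid [459.1 233.5] 0.77 [ 0.6305 -0.3391  0.043 ]
weight_mid [426.8 242.4] 0.74 [ 0.602  -0.2447  0.043 ]
weight_mid [489.2 271. ] 0.69 [ 0.5226 -0.4243  0.043 ]
weight_mid [451.4 292.4] 0.63 [ 0.4585 -0.3142  0.043 ]
stand [454.  257.8] 0.71 [ 0.5652 -0.3323  0.    ]
plate [359.6 260.7] 0.97 [ 0.55   -0.0528  0.    ]
side 328.66613606874154 241.8517609332507 49.88359814061702 cam at [ 0.1725 -0.8229  0.8462]
pin_a [288.  265.7] 0.67 [0.5054 0.0332 0.071 ]
pin_a [309.2 292.5] 0.51 [ 0.5095 -0.0711  0.071 ]
pin_a [325.1 315.2] 0.48 [ 0.5088 -0.1482  0.071 ]
pin_a [239.1 226.4] 0.4 [0.4581 0.2345 0.071 ]
weight_mid [404.4 434.2] 0.9 [ 0.512  -0.4382  0.043 ]
weight_mid [393.  375.9] 0.71 [ 0.562  -0.3263  0.043 ]
weight_mid [428.6 370.7] 0.62 [ 0.629 -0.348  0.043]
weight_mid [388.5 348.1] 0.58 [ 0.5915 -0.2647  0.043 ]
weight_mid [346.  393.8] 0.55 [ 0.4634 -0.3197  0.043 ]
stand [389.9 392.7] 0.64 [ 0.5556 -0.3304  0.    ]
stand [327.6 299.6] 0.37 [ 0.5679 -0.0443  0.    ]
plate [322.9 304.3] 0.84 [ 0.5511 -0.053  -0.    ]
```

View pics/t0.png

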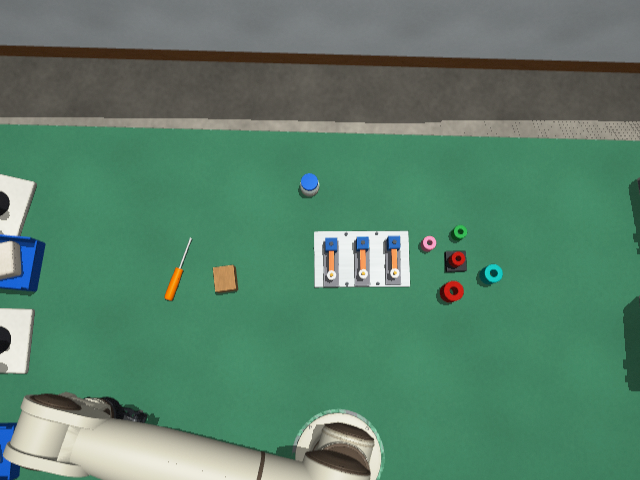

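View pics/s0.png

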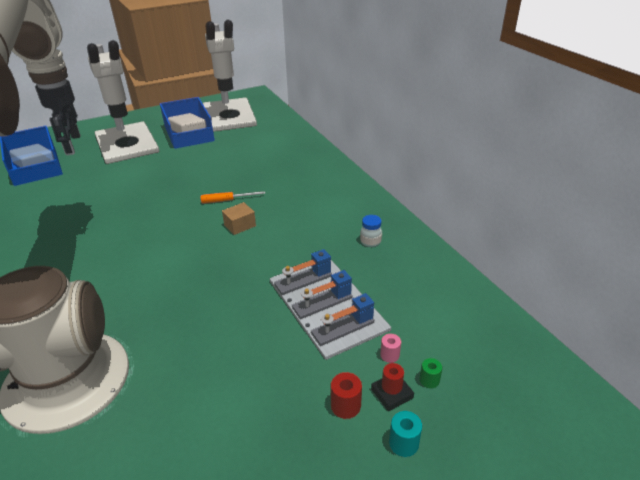

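The small red ring sits on the black rest (top 458,259; side 393,380). The bigger red ring at (452,291) is the look-alike. The three pins are at top (331,275), (362,274) and (394,272). Next I refine those positions.

Run:
```python
from h import *
np.set_printoptions(precision=4,suppress=True)
T=bot.camera("top");S=bot.camera("side")
a=cv2.resize(T["img"][225:305,310:500],None,fx=4,fy=4,interpolation=cv2.INTER_CUBIC)
b=cv2.resize(S["img"][240:430,260:450],None,fx=3,fy=3,interpolation=cv2.INTER_CUBIC)
T2=dict(T);
for n,im in(("t1",a),("s1",b)): cv2.imwrite(f"pics/{n}.png",im[:,:,::-1])
# initial guess projections for pins
for n,c in(("top",T),("side",S)):
    print(n)
    for th in("pin_a","weight_mid"):
        for r in bot.landmark_of(th,c): print(th,np.round(r["point"],1),round(r["score"],2),atz(c,r["point"],.071 if th=="pin_a" else .043))
    h=cv2.cvtColor(c["img"],cv2.COLOR_RGB2HSV)
    m=((((h[...,0]<6)|(h[...,0]>174))&(h[...,1]>150)&(h[...,2]>60))*255).astype(np.uint8)
    N,L,st,ce=cv2.connectedComponentsWithStats(m)
    for i in range(1,N):
        if st[i,4]>60: print("red",st[i],ce[i])
    m=((h[...,0]>105)&(h[...,0]<125)&(h[...,1]>130)).astype(np.uint8)
    N,L,st,ce=cv2.connectedComponentsWithStats(m)
    for i in range(1,N):
        if st[i,4]>60 and ce[i][0]>280: print("blue",st[i],ce[i],atz(c,ce[i],.077))
```

```text
top
pin_a [329.2 271.8] 0.62 [0.5063 0.0366 0.071 ]
pin_a [398.3 272.3] 0.59 [ 0.5093 -0.1587  0.071 ]
pin_a [388.9 257.5] 0.52 [ 0.551  -0.1319  0.071 ]
pin_a [360.8 273.9] 0.44 [ 0.5024 -0.0527  0.071 ]
weight_mid [488.7 272.9] 0.76 [ 0.5171 -0.4227  0.043 ]
weight_mid [458.5 263.5] 0.66 [ 0.5423 -0.3359  0.043 ]
weight_mid [428.8 240.1] 0.66 [ 0.6089 -0.2506  0.043 ]
weight_mid [332.2 272.1] 0.59 [0.5091 0.0278 0.043 ]
weight_mid [452.3 291.9] 0.55 [ 0.46   -0.3168  0.043 ]
weight_mid [462.8 231.6] 0.5 [ 0.6364 -0.35    0.043 ]
red [449 251  16  16 171] [456.9181 258.7661]
red [440 281  24  21 349] [451.8023 291.4298]
blue [301 174  17  17 226] [308.9425 181.6195] [0.7661 0.1009 0.077 ]
blue [356 237  13  14 134] [361.6791 243.3731] [ 0.5888 -0.0537  0.077 ]
blue [387 236  13  14 141] [393.0071 242.7234] [ 0.5928 -0.1428  0.077 ]
blue [325 238  12  14 140] [330.5643 244.2   ] [0.5843 0.0345 0.077 ]
side
pin_a [309.3 291.1] 0.64 [ 0.5116 -0.0673  0.071 ]
pin_a [323.8 315.3] 0.58 [ 0.5063 -0.1472  0.071 ]
pin_a [286.  267.5] 0.47 [0.4987 0.0295 0.071 ]
weight_mid [393.2 376.8] 0.78 [ 0.5612 -0.3282  0.043 ]
weight_mid [403.2 433.6] 0.73 [ 0.5108 -0.4363  0.043 ]
weight_mid [430.7 368.8] 0.65 [ 0.6352 -0.3462  0.043 ]
weight_mid [345.4 392.1] 0.6 [ 0.4642 -0.3159  0.043 ]
weight_mid [388.4 350. ] 0.57 [ 0.5887 -0.2687  0.043 ]
red [383 363  21  31 528] [392.7708 378.072 ]
red [ 331  373   31   45 1160] [345.8284 394.6784]
blue [363 215  18  15 225] [371.4    221.8444] [0.7621 0.0844 0.077 ]
blue [312 250  18  26 313] [321.5463 262.9425] [ 0.5754 -0.0011  0.077 ]
blue [331 271  20  27 345] [341.6261 284.2928] [ 0.5813 -0.087   0.077 ]
blue [353 294  20  29 377] [363.443  308.3899] [ 0.5858 -0.1736  0.077 ]
```

View pics/t1.png

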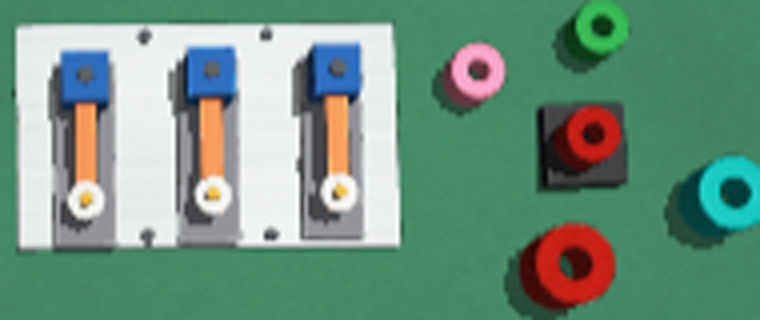

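View pics/s1.png

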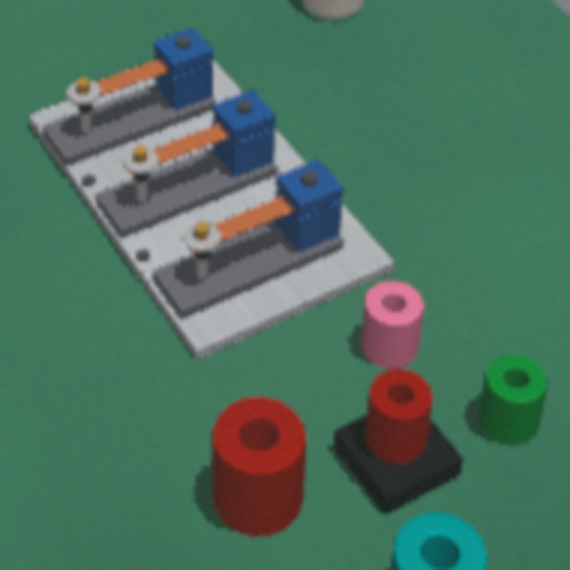

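Top crop (4x, from 310,225): brass pins at (86,199), (213,193), (340,190), and the hole of the red weight at (594,134). Side crop (3x, from 260,240): pins at (83,85), (140,153), (201,229), and the hole at (401,393).

Run:
```python
from h import *
np.set_printoptions(precision=4,suppress=True)
T=bot.camera("top");S=bot.camera("side")
tp=[(86,199),(213,193),(340,190),(594,134)];sp=[(83,83),(140,151),(201,227),(401,393)]
for p,q,z in zip(tp,sp,(.071,)*3+(.066,)):
    p=np.array(p)/4+[310,225]-.375;q=np.array(q)/3+[260,240]-.33
    print(*tri(T,p,S,q),atz(T,p,z),atz(S,q,z))
print(bot.get_obs()["ee_pos"],bot.get_obs()["time"])
```

```text
[0.5008 0.0306 0.0694] 0.0030966441805335377 [0.4991 0.031  0.071 ] [0.5017 0.0286 0.071 ]
[ 0.5069 -0.059   0.0692] 0.0026002289856080236 [ 0.5054 -0.0585  0.071 ] [ 0.5074 -0.061   0.071 ]
[ 0.5109 -0.1488  0.0698] 0.002321503100896546 [ 0.5096 -0.1483  0.071 ] [ 0.5115 -0.1501  0.071 ]
[ 0.556  -0.3307  0.0665] 0.0033506084520754553 [ 0.5545 -0.3301  0.066 ] [ 0.5579 -0.3308  0.066 ]
[0.1418 0.5314 0.21  ] 0.9
```

```bash
python3 -m inch '[[17,-24,-4,-15],[17,-24,-4,-15],[17,-24,-4,-15],[17,-24,-4,-15],[17,-24,-4,-15],[30,-42,-8,-30],[30,-42,-8,-30],[35.9,-50.1,-10,-30]]' 0 20
python3 -m inch '[[0,0,0,0],[0,0,0,0],[0,0,0,0],[0,0,0,0],[0,0,0,0],[0,0,0,0],[0,0,0,0],[0,0,0,0]]'
```

```text
time: 1.9
ee_pos: [0.4209, 0.1402, 0.1362]
tcp_rot: [179.9, 0.0, 135.0]
wrist_force: [1.1, -0.0, -0.9]
opening: 0.0
grasp_force: 0.0
time: 2.9
ee_pos: [0.4199, 0.142, 0.1361]
tcp_rot: [-180.0, -0.0, 135.1]
wrist_force: [0.8, 0.7, 0.0]
opening: 0.0001
grasp_force: 0.0
```

```bash
python3 -m inch '[[8.05,-11.2,0,0],[8.05,-11.2,0,0],[8.05,-11.2,-2,0],[8.05,-11.2,-4,0],[8.05,-11.2,-4.9,0],[8.05,-11.2,-4.9,0],[8.05,-11.2,-4.9,0],[8.05,-11.2,-4.9,0]]'
python3 - <<'E'
from h import *
S=bot.camera("side");e=np.array(bot.get_obs()["ee_pos"]);print(e,bot.get_obs()["wrist_force"])
p=proj(S,e-[0,0,.008]);q=proj(S,[.5005,.030,.071]);x,y=map(int,q)
im=cv2.resize(S["img"][y-60:y+40,x-60:x+60],None,fx=5,fy=5,interpolation=cv2.INTER_CUBIC)[:,:,::-1].copy()
for r,c in((p,(0,0,255)),(q,(255,0,255))): cv2.circle(im,tuple(int(v) for v in (r-[x-60,y-60])*5+2),3,c,-1)
cv2.imwrite("pics/s2.png",im)
E
```

```text
time: 3.9
ee_pos: [0.5008, 0.0302, 0.088]
tcp_rot: [179.9, 0.1, 135.1]
wrist_force: [0.1, -0.1, 0.3]
opening: 0.0
grasp_force: 0.0
[0.50070089 0.03014368 0.08786148] [-0.16018927 -0.67201117 -0.30123076]
```

View pics/s2.png

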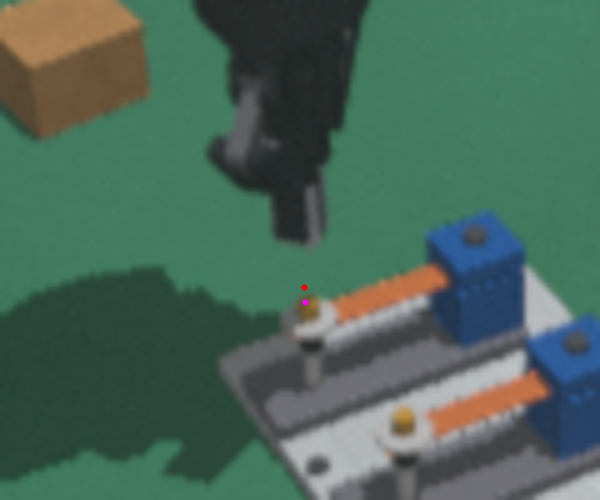

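The pin (307,302 in the crop) matches my estimate. The fingertip, at (300,243), sits higher than projected, so I check it from above.

Run:
```python
from h import *
S=bot.camera("top");e=np.array(bot.get_obs()["ee_pos"]);print(e,bot.nose_length,bot.get_obs()["opening"])
p=proj(S,e-[0,0,.008]);q=proj(S,[.5005,.030,.071]);x,y=map(int,q)
im=cv2.resize(S["img"][y-50:y+50,x-60:x+60],None,fx=5,fy=5,interpolation=cv2.INTER_CUBIC)[:,:,::-1].copy()
for r,c in((p,(0,0,255)),(q,(255,0,255))): cv2.circle(im,tuple(int(v) for v in (r-[x-60,y-50])*5+2),3,c,-1)
cv2.imwrite("pics/t2.png",im)
```

```text
[0.50063736 0.03012724 0.08771583] 0.008 5.686633217881425e-05
```

View pics/t2.png

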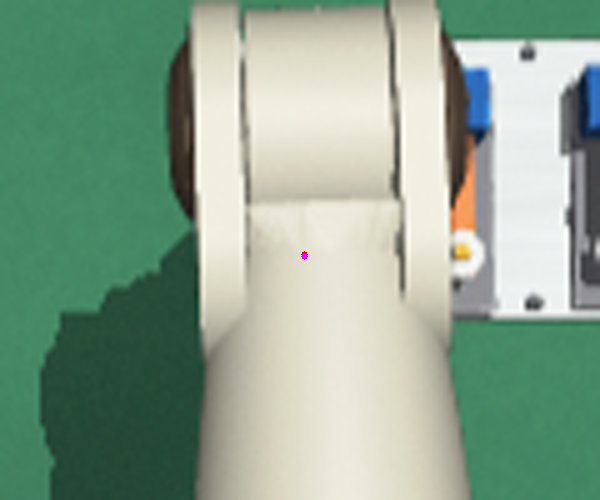

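```bash
python3 -m inch '[[0,0,-0.2,0],[0,0,-0.4,0],[0,0,-0.6,0],[0,0,-0.8,0],[0,0,-1.0,0],[0,0,-1.1,0],[0,0,-1.2,0],[0,0,-1.2,0]]'
python3 - <<'E'
from h import *
S=bot.camera("side");e=np.array(bot.get_obs()["ee_pos"])
p=proj(S,e-[0,0,.008]);q=proj(S,[.5005,.030,.071]);x,y=map(int,q)
im=cv2.resize(S["img"][y-60:y+40,x-60:x+60],None,fx=5,fy=5,interpolation=cv2.INTER_CUBIC)[:,:,::-1].copy()
for r,c in((p,(0,0,255)),(q,(255,0,255))): cv2.circle(im,tuple(int(v) for v in (r-[x-60,y-60])*5+2),3,c,-1)
cv2.imwrite("pics/s3.png",im)
E
```

```text
time: 5.0
ee_pos: [0.5004, 0.03, 0.0751]
tcp_rot: [-180.0, -0.0, 135.1]
wrist_force: [0.7, 0.3, -0.2]
opening: 0.0001
grasp_force: 0.0
```

View pics/s3.png

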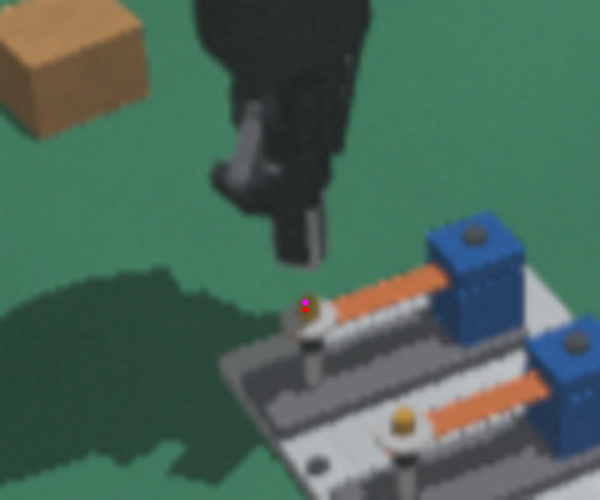

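```bash
python3 -m inch '[[0,0,-0.3,0],[0,0,-0.6,0],[0,0,-0.9,0],[0,0,-1.1,0],[0,0,-1.3,0],[0,0,-1.4,0],[0,0,-1.4,0],[0,0,-1.4,0]]'
```

```text
time: 6.05
ee_pos: [0.5004, 0.03, 0.0612]
tcp_rot: [180.0, 0.0, 135.1]
wrist_force: [-0.1, -0.3, 0.9]
opening: 0.0001
grasp_force: 0.0
```

```bash
python3 - <<'E'
from h import *
f=[]
for i in range(2): 
    bot.camera("top"); f.append(bot.get_obs()["wrist_force"][2])
print(f)
E
python3 -m inch '[[0,0,-0.1,0],[0,0,-0.2,0],[0,0,-0.3,0],[0,0,-0.4,0],[0,0,-0.5,0],[0,0,-0.5,0],[0,0,-0.5,0],[0,0,-0.5,0]]'
```

```text
[np.float64(-0.17873656493269552), np.float64(0.19962230504505615)]
time: 7.15
ee_pos: [0.5004, 0.03, 0.0562]
tcp_rot: [180.0, 0.0, 135.1]
wrist_force: [0.0, -0.2, -0.5]
opening: 0.0004
grasp_force: 0.0
```

```bash
python3 -m inch '[[0,0,-0.1,0],[0,0,-0.2,0],[0,0,-0.3,0],[0,0,-0.4,0],[0,0,-0.4,0],[0,0,-0.4,0],[0,0,-0.4,0],[0,0,-0.4,0]]'
```

```text
time: 8.15
ee_pos: [0.5004, 0.03, 0.0522]
tcp_rot: [180.0, 0.0, 135.1]
wrist_force: [-0.4, -0.8, -0.2]
opening: 0.0001
grasp_force: 0.0
```

Run:
```python
from h import *
S=bot.camera("side");e=np.array(bot.get_obs()["ee_pos"])
q=proj(S,[.5005,.030,.071]);x,y=map(int,q)
im=cv2.resize(S["img"][y-45:y+30,x-45:x+45],None,fx=8,fy=8,interpolation=cv2.INTER_CUBIC)[:,:,::-1].copy()
cv2.imwrite("pics/s4.png",im); print(q-[x-45,y-45])
```

```text
[45.618136   45.14397108]
```

View pics/s4.png

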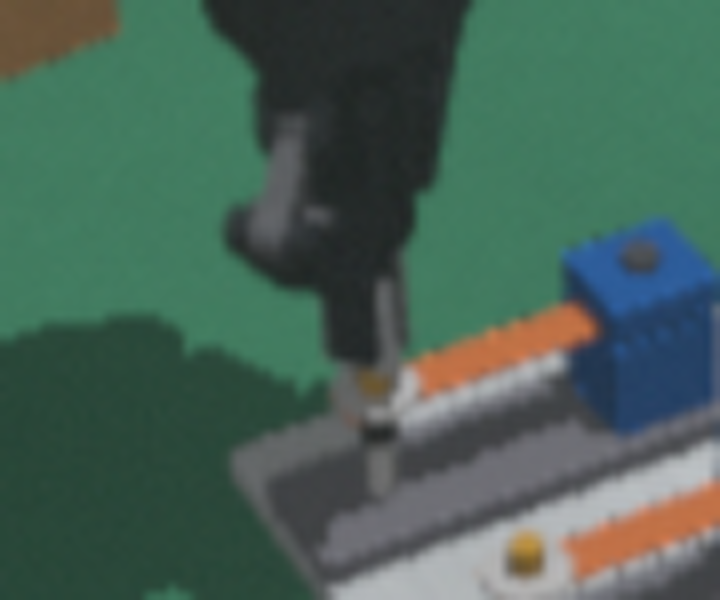

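The fingertip (about 362,358) is just above pin A (374,374) and slightly left. The leaf hasn't deflected, so I keep going down and nudge across by 1 mm.

```bash
python3 -m inch '[[0.1,-0.1,-0.1,0],[0.1,-0.1,-0.2,0],[0.1,-0.1,-0.3,0],[0.1,-0.1,-0.4,0],[0.1,-0.1,-0.5,0],[0.1,-0.1,-0.5,0],[0.1,-0.1,-0.5,0],[0.1,-0.1,-0.5,0]]'
```

```text
time: 9.2
ee_pos: [0.5014, 0.029, 0.0472]
tcp_rot: [-180.0, -0.0, 135.1]
wrist_force: [-1.2, -0.4, 0.7]
opening: 0.0002
grasp_force: 0.3
```

```bash
python3 -m inch '[[0,0,-0.1,0],[0,0,-0.2,0],[0,0,-0.3,0],[0,0,-0.4,0],[0,0,-0.4,0],[0,0,-0.4,0],[0,0,-0.4,0],[0,0,-0.4,0]]'
```

```text
time: 10.2
ee_pos: [0.5014, 0.029, 0.0432]
tcp_rot: [180.0, 0.0, 135.1]
wrist_force: [-1.3, 0.1, 1.2]
opening: 0.0001
grasp_force: 0.8
```

```bash
python3 -m inch '[[0,0,-0.1,0],[0,0,-0.2,0],[0,0,-0.3,0],[0,0,-0.3,0],[0,0,-0.3,0],[0,0,-0.3,0],[0,0,-0.3,0],[0,0,-0.3,0]]'
python3 - <<'E'
from h import *
f=[]
for i in range(4): 
    c=bot.camera("side"); f.append(bot.get_obs()["wrist_force"])
print(np.round(f,1))
q=proj(c,[.5005,.030,.071]);x,y=map(int,q)
im=cv2.resize(c["img"][y-45:y+30,x-45:x+45],None,fx=8,fy=8,interpolation=cv2.INTER_CUBIC)[:,:,::-1]
cv2.imwrite("pics/s5.png",im)
E
```

```text
time: 11.2
ee_pos: [0.5014, 0.029, 0.0402]
tcp_rot: [-180.0, -0.0, 135.1]
wrist_force: [-2.1, 0.3, 4.4]
opening: -0.0
grasp_force: 1.9
[[-2.9 -0.1  3.8]
 [-2.6  0.7  4.3]
 [-2.4 -0.2  3.5]
 [-3.3  0.2  4.2]]
```

View pics/s5.png

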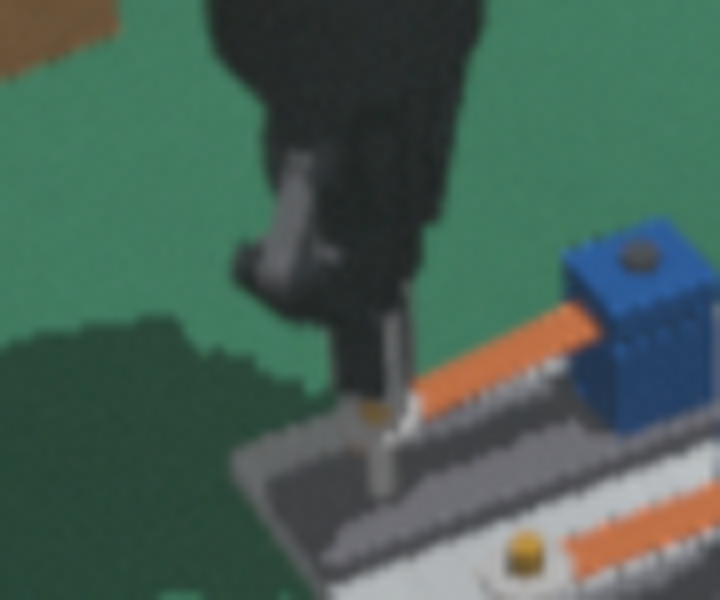

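Pin A has dropped about 10 mm and the leaf is on its stop: roughly 1.2 N just before it, 4 N on it. A looks soft. I hold, then go to the middle one.

```bash
python3 -m inch '[[0,0,0,0],[0,0,0,0],[0,0,0,0],[0,0,0,0],[0,0,0,0],[0,0,0.6,0],[0,0,1.4,0],[0,0,2.5,0]]'
python3 -m inch '[[0,-0.5,0.5,0],[0.6,-9,0.5,0],[0.6,-9,0.5,0],[0.6,-9,0.5,0],[0.6,-9,0,0],[0.6,-9,-0.5,0],[0.6,-9,-1.2,0],[0.6,-9,-1.2,0]]'
```

```text
time: 12.4
ee_pos: [0.5014, 0.029, 0.0657]
tcp_rot: [-180.0, -0.0, 135.1]
wrist_force: [0.4, 0.1, 0.2]
opening: -0.0002
grasp_force: 0.0
time: 13.4
ee_pos: [0.5069, -0.0605, 0.0523]
tcp_rot: [-180.0, -0.1, 135.1]
wrist_force: [0.3, 0.6, -0.4]
opening: -0.0003
grasp_force: 0.0
```

```bash
python3 -m inch '[[0,0,-0.1,0],[0,0,-0.2,0],[0,0,-0.35,0],[0,0,-0.5,0],[0,0,-0.6,0],[0,0,-0.7,0],[0,0,-0.8,0],[0,0,-0.8,0]]'
python3 -m inch '[[0,0,-0.1,0],[0,0,-0.2,0],[0,0,-0.3,0],[0,0,-0.36,0],[0,0,-0.41,0],[0,0,-0.41,0],[0,0,-0.41,0],[0,0,-0.41,0]]'
```

```text
time: 14.4
ee_pos: [0.5073, -0.0611, 0.0452]
tcp_rot: [-180.0, -0.0, 135.1]
wrist_force: [-2.9, -0.2, 3.7]
opening: -0.0003
grasp_force: 1.9
time: 15.4
ee_pos: [0.5072, -0.0611, 0.0412]
tcp_rot: [-180.0, -0.0, 135.1]
wrist_force: [-5.5, -0.2, 6.3]
opening: -0.0003
grasp_force: 3.1
```

```bash
python3 -m inch '[[0,0,-0.03,0],[0,0,-0.06,0],[0,0,-0.06,0],[0,0,-0.06,0],[0,0,-0.06,0],[0,0,-0.06,0],[0,0,-0.06,0],[0,0,-0.06,0]]'
```

```text
time: 16.4
ee_pos: [0.5072, -0.0611, 0.0406]
tcp_rot: [-180.0, -0.0, 135.1]
wrist_force: [-5.2, -0.8, 6.3]
opening: 0.0003
grasp_force: 3.3
```

```bash
python3 -m inch '[[0,0,-0.03,0],[0,0,-0.06,0],[0,0,-0.06,0],[0,0,-0.06,0],[0,0,-0.06,0],[0,0,-0.06,0],[0,0,-0.06,0],[0,0,-0.06,0]]'
```

```text
time: 17.4
ee_pos: [0.5072, -0.0611, 0.0401]
tcp_rot: [-180.0, -0.0, 135.1]
wrist_force: [-4.6, -0.0, 6.9]
opening: -0.0001
grasp_force: 3.5
```

```bash
python3 -m inch '[[0,0,-0.03,0],[0,0,-0.06,0],[0,0,-0.06,0],[0,0,-0.06,0],[0,0,-0.06,0],[0,0,-0.06,0],[0,0,-0.06,0],[0,0,-0.06,0]]'
python3 - <<'E'
from h import *
f=[]
for i in range(4): 
    c=bot.camera("side"); f.append(bot.get_obs()["wrist_force"])
print(np.round(np.mean(f,0),2)); save(c,"s6")
E
```

```text
time: 18.4
ee_pos: [0.5072, -0.0611, 0.0399]
tcp_rot: [-180.0, 0.0, 135.1]
wrist_force: [-6.3, 0.7, 10.2]
opening: 0.0
grasp_force: 5.3
[-6.93  0.3  10.18]
```

```bash
python3 -m inch '[[0,0,0,0],[0,0,0,0],[0,0,0,0],[0,0,0,0],[0,0,0.3,0],[0,0,0.9,0],[0,0,1.8,0],[0,0,2.8,0]]'
python3 -m inch '[[0,-0.5,0.3,0],[0.5,-9,0.3,0],[0.5,-9,0.3,0],[0.5,-9,0.3,0],[0.5,-9,0,0],[0.5,-9,-0.6,0],[0.5,-9,-1.4,0],[0.5,-9,-1.4,0]]'
python3 -m inch '[[0,0,-0.1,0],[0,0,-0.2,0],[0,0,-0.3,0],[0,0,-0.4,0],[0,0,-0.5,0],[0,0,-0.6,0],[0,0,-0.7,0],[0,0,-0.7,0]]'
```

```text
time: 19.6
ee_pos: [0.5075, -0.061, 0.0677]
tcp_rot: [180.0, -0.0, 135.1]
wrist_force: [0.3, -0.1, -0.0]
opening: 0.0002
grasp_force: 0.0
time: 20.6
ee_pos: [0.5119, -0.1504, 0.0523]
tcp_rot: [-180.0, -0.1, 135.1]
wrist_force: [-0.1, 0.2, 0.2]
opening: 0.0
grasp_force: 0.0
time: 21.6
ee_pos: [0.5123, -0.1511, 0.0463]
tcp_rot: [-180.0, -0.0, 135.1]
wrist_force: [-2.0, 0.1, 3.6]
opening: -0.0001
grasp_force: 1.4
```

Stiff as well. On to its stop.

```bash
python3 -m inch '[[0,0,-0.1,0],[0,0,-0.2,0],[0,0,-0.3,0],[0,0,-0.4,0],[0,0,-0.5,0],[0,0,-0.55,0],[0,0,-0.6,0],[0,0,-0.6,0]]'
python3 -m inch '[[0,0,-0.03,0],[0,0,-0.06,0],[0,0,-0.06,0],[0,0,-0.06,0],[0,0,-0.06,0],[0,0,-0.06,0],[0,0,-0.06,0],[0,0,-0.06,0]]'
```

```text
time: 22.6
ee_pos: [0.5122, -0.1511, 0.0404]
tcp_rot: [-180.0, -0.0, 135.1]
wrist_force: [-5.4, -1.0, 6.6]
opening: 0.0002
grasp_force: 3.0
time: 23.6
ee_pos: [0.5122, -0.1511, 0.04]
tcp_rot: [-180.0, -0.0, 135.1]
wrist_force: [-5.4, -0.4, 8.4]
opening: 0.0001
grasp_force: 4.0
```

```bash
python3 -m inch '[[0,0,-0.03,0],[0,0,-0.04,0],[0,0,-0.04,0],[0,0,-0.04,0],[0,0,-0.04,0],[0,0,-0.04,0],[0,0,-0.04,0],[0,0,-0.04,0]]'
python3 -m inch '[[0,0,0,0],[0,0,0,0],[0,0,0,0],[0,0,0,0],[0,0,0.3,0],[0,0,0.9,0],[0,0,3,0],[0,0,6,-10]]'
python3 -m inch '[[4.4,-17.9,1,-95],[4.4,-17.9,1,-95],[4.4,-17.9,1,-95],[4.4,-17.9,1,-95],[4.4,-17.9,1,-95],[4.4,-17.9,1,-95],[4.4,-17.9,1,-95],[4.4,-17.9,1,-95]]' 6.2 30
```

```text
time: 24.6
ee_pos: [0.5122, -0.1511, 0.0399]
tcp_rot: [-180.0, 0.0, 135.1]
wrist_force: [-6.0, 0.6, 10.5]
opening: -0.0002
grasp_force: 5.1
time: 25.6
ee_pos: [0.5123, -0.1508, 0.0991]
tcp_rot: [-180.0, -0.1, 124.9]
wrist_force: [-0.5, 0.6, -1.4]
opening: 0.0001
grasp_force: 0.0
time: 26.6
ee_pos: [0.5568, -0.33, 0.1089]
tcp_rot: [180.0, -0.0, 38.8]
wrist_force: [0.4, -0.2, 0.2]
opening: 0.0617
grasp_force: 0.0
```

```bash
python3 -m inch '[[0,0,-3,1],[0,0,-5.5,1],[0,0,-6.2,1],[0,0,-6.6,1],[0,0,-7,1],[0,0,-7.3,1],[0,0,-7.5,1],[0,0,-7.5,1]]'
python3 - <<'E'
from h import *
S=bot.camera("side");e=bot.get_obs()["ee_pos"];print(e)
q=proj(S,[.556,-.3305,.06]);x,y=map(int,q)
im=cv2.resize(S["img"][y-60:y+50,x-60:x+60],None,fx=6,fy=5.4,interpolation=cv2.INTER_CUBIC)[:,:,::-1]
cv2.imwrite("pics/s7.png",im)
E
```

```text
time: 27.6
ee_pos: [0.5564, -0.33, 0.0343]
tcp_rot: [180.0, -0.0, 40.1]
wrist_force: [-0.2, -0.9, 0.4]
opening: 0.0619
grasp_force: 0.0
[ 0.55641341 -0.33006057  0.03437172]
```

View pics/s7.png

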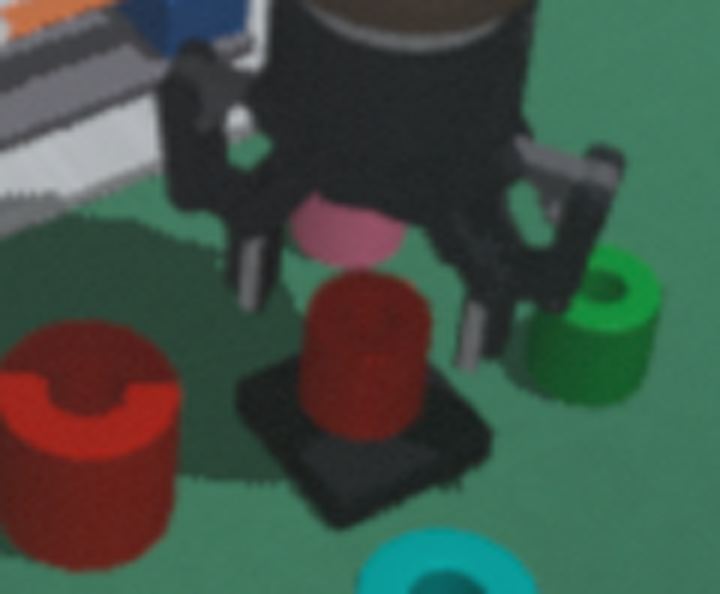

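The pads straddle the ring evenly (tips at 252,308 and 468,368, ring at 366,350) and clear of the green look-alike. I lower a little more and grip.

```bash
python3 -m inch '[[0,0,-0.4,0],[0,0,-0.8,0],[0,0,-1.2,0],[0,0,-1.4,0],[0,0,-1.4,0],[0,0,-1.4,0],[0,0,-1.4,0],[0,0,-1.4,0]]'
python3 -m inch '[[0,0,0,0],[0,0,0,0],[0,0,0,0],[0,0,0,0],[0,0,0,0],[0,0,0,0],[0,0,0,0],[0,0,0,0]]' 3 35
```

```text
time: 28.65
ee_pos: [0.5565, -0.3301, 0.0204]
tcp_rot: [180.0, -0.0, 40.1]
wrist_force: [1.0, 0.1, -1.0]
opening: 0.0619
grasp_force: 0.0
time: 29.65
ee_pos: [0.5567, -0.3303, 0.0207]
tcp_rot: [179.9, -0.0, 40.1]
wrist_force: [1.2, -2.3, 5.6]
opening: 0.039
grasp_force: 36.0
```

```bash
python3 -m inch '[[0,0,1,0],[0,0,3,0],[0,0,6,0],[0,0,8.5,0],[0,0,9,0],[-2,12,9,0],[-2,12,9,0],[-2,12,9,0]]'
python3 -m inch '[[-3.55,24.05,0,0],[-3.55,24.05,0,0],[-3.55,24.05,0,0],[-3.55,24.05,0,0],[-3.55,24.05,-0.5,0],[-3.55,24.05,-1,0],[-3.55,24.05,-1.5,0],[-3.55,24.05,-2,0]]'
python3 - <<'E'
from h import *
np.set_printoptions(precision=4,suppress=True)
o=bot.get_obs();e=np.array(o["ee_pos"]);print(e,o["opening"],o["grasp_force"],o["wrist_force"])
for i in range(2):
    S=bot.camera("side")
    h=cv2.cvtColor(S["img"],cv2.COLOR_RGB2HSV)
    m=((((h[...,0]<6)|(h[...,0]>174))&(h[...,1]>150)&(h[...,2]>50))*255).astype(np.uint8)
    N,L,st,ce=cv2.connectedComponentsWithStats(m)
    for j in range(1,N):
        if st[j,4]>40: print("red",st[j],ce[j])
print([ (np.round(r["point"],1),round(r["score"],2)) for r in bot.landmark_of("weight_mid",S)])
for d in(.0223,.0453,-.0007): print("proj",d,proj(S,e+[0,0,d]))
print("rest check",proj(S,[.556,-.3305,.043]),"pinA",proj(S,[.5005,.03,.071]))
E
```

```text
time: 30.65
ee_pos: [0.5354, -0.2066, 0.1099]
tcp_rot: [-179.9, 0.0, 40.3]
wrist_force: [0.0, -0.4, -4.1]
opening: 0.0391
grasp_force: 36.9
time: 31.65
ee_pos: [0.501, 0.0294, 0.0897]
tcp_rot: [-180.0, 0.0, 40.0]
wrist_force: [0.1, 0.7, -4.6]
opening: 0.0386
grasp_force: 37.4
[0.501  0.0294 0.0897] 0.038621987627818606 37.38294968381524 [ 0.1119  0.704  -4.5923]
red [277 242  17  24 295] [284.8847 253.3729]
red [ 331  373   31   45 1162] [345.8477 394.6919]
red [277 242  17  24 296] [284.7635 253.5878]
red [ 331  373   31   45 1160] [345.8052 394.6655]
[(array([349.7, 392.4]), 0.93), (array([427.8, 369.6]), 0.92), (array([402.4, 433.7]), 0.56), (array([289. , 250.3]), 0.55)]
proj 0.0223 [285.8647 253.4643]
proj 0.0453 [285.2543 245.467 ]
proj -0.0007 [286.4605 261.2711]
rest check [391.5754 378.7217] pinA [286.6181 267.144 ]
```

```bash
cat > m.py <<'E'
from h import *
np.set_printoptions(precision=4,suppress=True)
from scipy.optimize import least_squares
def hull(c,x,y,z0,z1,r):
    a=np.linspace(0,2*np.pi,60,endpoint=False)
    P=np.array([proj(c,[x+r*np.cos(t),y+r*np.sin(t),z]) for z in(z0,z1) for t in a],np.float32)
    M=cv2.moments(cv2.convexHull(P)); return np.array([M["m10"]/M["m00"],M["m01"]/M["m00"]]),P.min(0),P.max(0),M["m00"]
def solve(c,cen,z0,z1,r,g): return least_squares(lambda v:hull(c,v[0],v[1],z0,z1,r)[0]-cen,g,x_scale=.01,diff_step=1e-3).x
E
python3 - <<'E'
from m import *
o=bot.get_obs();e=np.array(o["ee_pos"])
S=bot.camera("side")
def red(img,box,grow=True):
    x0,y0,x1,y1=box; p=img[y0:y1,x0:x1].astype(float)
    m=(p[...,0]>1.8*p[...,1])&(p[...,0]>1.8*p[...,2])&(p[...,0]>40)
    ys,xs=np.nonzero(m); return np.array([xs.mean()+x0,ys.mean()+y0]),(xs.min()+x0,ys.min()+y0,xs.max()+x0,ys.max()+y0),m.sum()
s0=cv2.imread("pics/s0.png")[:,:,::-1]
r0=red(s0,(375,355,415,400)); r1=red(S["img"],(270,235,300,272))
print("rest",r0,hull(S,.556,-.3305,.02,.066,.02))
print("now",r1,hull(S,e[0],e[1],e[2]-.0007,e[2]+.0453,.02))
a=solve(S,r0[0],.02,.066,.02,[.556,-.33]);b=solve(S,r1[0],e[2]-.0007,e[2]+.0453,.02,e[:2])
print("side xy rest",a,"now",b)
for g in([.5005,.03],[.5063,-.06],[.5105,-.149]):
    q=proj(S,[*g,.066]).astype(int); p=s0[q[1]-7:q[1]+8,q[0]-8:q[0]+9].astype(float)
    w=np.clip((p[...,:2].mean(2)-p[...,2])-45,0,None)*(p[...,0]>p[...,1])*(p[...,0]<2*p[...,1]) ; w[:, 13:]=0
    ys,xs=np.mgrid[:15,:17]; c=np.array([(w*xs).sum(),(w*ys).sum()])/w.sum()+q-[8,7]
    print("pin",c,int((w>0).sum()),solve(S,c,.061,.071,.005,g))
print("R0",np.array(S["R"])[0])
E
```

```text
rest (array([392.483 , 378.2165]), (np.int64(382), np.int64(363), np.int64(403), np.int64(394)), np.int64(559)) (array([391.6183, 378.6558]), array([380.3335, 362.4287], dtype=float32), array([403.1857, 395.0724], dtype=float32), 616.8558502723463)
now (array([284.6581, 253.1871]), (np.int64(277), np.int64(241), np.int64(293), np.int64(265)), np.int64(310)) (array([285.6707, 253.2477]), array([276.1089, 239.8574], dtype=float32), array([295.0291, 266.7814], dtype=float32), 435.16259067016654)
side xy rest [ 0.558  -0.3304] now [0.4988 0.0311]
pin [287.2441 267.2057] 12 [0.5038 0.0346]
pin [306.3802 290.0816] 14 [ 0.5095 -0.0564]
pin [326.8997 315.6504] 16 [ 0.5137 -0.1468]
R0 [ 0.8865 -0.4627 -0.0086]
```

```bash
python3 -m inch '[[0.05,-0.05,-0.5,0],[0.05,-0.05,-1,0],[0.05,-0.05,-1.4,0],[0.05,-0.05,-1.7,0],[0.05,-0.05,-2,0],[0.05,-0.05,-2.2,0],[0.05,-0.05,-2.2,0],[0.05,-0.05,-2.2,0]]'
```

```text
time: 32.85
ee_pos: [0.5014, 0.03, 0.0684]
tcp_rot: [180.0, -0.0, 40.1]
wrist_force: [-0.2, -0.9, -4.4]
opening: 0.0392
grasp_force: 37.4
```

```bash
python3 -m inch '[[0,-0.05,-0.2,0],[0,-0.05,-0.4,0],[0,-0.05,-0.6,0],[0,-0.05,-0.7,0],[0,-0.05,-0.75,0],[0,-0.05,-0.8,0],[0,-0.05,-0.8,0],[0,-0.05,-0.8,0]]'
python3 - <<'E'
from h import *
f=[]
for i in range(4):
    S=bot.camera("side"); f.append(bot.get_obs()["wrist_force"])
print(np.round(np.mean(f,0),2),bot.get_obs()["ee_pos"])
s0=cv2.imread("pics/s0.png")[:,:,::-1].astype(int); d=np.abs(S["img"].astype(int)-s0).sum(2)[255:300,270:310]
# leaf A midpoint: compare orange pixels rows per column
for im,n in((s0,"rest"),(S["img"].astype(int),"now")):
    p=im[250:290,285:320]; m=(p[...,0]>150)&(p[...,0]-p[...,2]>70)&(p[...,0]-p[...,1]>50)
    print(n,[(285+c,round(250+np.nonzero(m[:,c])[0].mean(),1)) for c in range(35) if m[:,c].any()])
E
```

```text
time: 33.85
ee_pos: [0.5014, 0.0295, 0.0603]
tcp_rot: [-180.0, -0.0, 40.1]
wrist_force: [-0.1, 0.3, -3.3]
opening: 0.0389
grasp_force: 37.4
[-0.23 -0.06 -2.7 ] [0.5014013  0.02946435 0.06027537]
rest [(293, np.float64(268.0)), (294, np.float64(268.5)), (295, np.float64(268.5)), (296, np.float64(268.0)), (297, np.float64(267.5)), (298, np.float64(267.5)), (299, np.float64(266.5)), (300, np.float64(266.5)), (301, np.float64(266.0)), (302, np.float64(265.5)), (303, np.float64(265.5)), (304, np.float64(265.0)), (305, np.float64(264.5)), (306, np.float64(264.5)), (307, np.float64(263.5)), (308, np.float64(263.5)), (309, np.float64(263.5)), (310, np.float64(262.5)), (311, np.float64(262.5)), (312, np.float64(262.5)), (313, np.float64(268.8)), (314, np.float64(271.3)), (315, np.float64(288.5)), (316, np.float64(288.5)), (317, np.float64(288.0)), (318, np.float64(288.0)), (319, np.float64(288.0))]
now [(296, np.float64(268.0)), (297, np.float64(268.5)), (298, np.float64(267.5)), (299, np.float64(267.0)), (300, np.float64(267.0)), (301, np.float64(266.0)), (302, np.float64(266.0)), (303, np.float64(265.5)), (304, np.float64(265.0)), (305, np.float64(264.5)), (306, np.float64(264.5)), (307, np.float64(264.0)), (308, np.float64(263.5)), (309, np.float64(263.0)), (310, np.float64(262.5)), (311, np.float64(262.5)), (312, np.float64(266.5)), (313, np.float64(268.8)), (314, np.float64(271.3)), (315, np.float64(288.5)), (316, np.float64(288.5)), (317, np.float64(288.0)), (318, np.float64(288.0)), (319, np.float64(288.0))]
```

```bash
python3 -m inch '[[0,0,-0.1,0],[0,0,-0.2,0],[0,0,-0.3,0],[0,0,-0.4,0],[-0.05,0,-0.5,0],[-0.05,0,-0.5,0],[-0.05,0,-0.5,0],[-0.05,0,-0.5,0]]'
python3 - <<'E'
from h import *
f=[]
for i in range(4):
    S=bot.camera("side"); f.append(bot.get_obs()["wrist_force"])
print(np.round(np.mean(f,0),2),bot.get_obs()["ee_pos"])
p=S["img"].astype(int)[250:290,285:312]; m=(p[...,0]>150)&(p[...,0]-p[...,2]>70)&(p[...,0]-p[...,1]>50)
print([(285+c,round(float(250+np.nonzero(m[:,c])[0].mean()),1)) for c in range(27) if m[:,c].any()])
E
```

```text
time: 35.05
ee_pos: [0.501, 0.0295, 0.0554]
tcp_rot: [180.0, -0.0, 40.1]
wrist_force: [2.0, -0.2, -1.6]
opening: 0.0391
grasp_force: 37.5
[ 1.32 -0.63 -1.34] [0.50092384 0.02949314 0.05528934]
[(296, 269.5), (297, 269.5), (298, 269.0), (299, 268.0), (300, 267.5), (301, 267.0), (302, 267.0), (303, 266.0), (304, 266.0), (305, 265.5), (306, 265.0), (307, 265.0), (308, 264.0), (309, 263.5), (310, 263.0), (311, 262.5)]
```

```bash
python3 -m inch '[[0,0,-0.1,0],[-0.05,0,-0.2,0],[-0.05,0,-0.25,0],[-0.05,0,-0.25,0],[-0.05,0,-0.25,0],[-0.05,0,-0.25,0],[-0.05,0,-0.25,0],[-0.05,0,-0.25,0]]'
python3 -m inch '[[0,0,0,0],[0,0,0,0],[0,0,0,0],[0,0,0,0],[0,0,0,0],[0,0,0,0],[0,0,0,0],[0,0,0,0]]' 6
```

```text
time: 36.25
ee_pos: [0.5006, 0.0295, 0.0531]
tcp_rot: [180.0, -0.0, 40.1]
wrist_force: [0.9, -0.2, 5.4]
opening: 0.0388
grasp_force: 38.1
time: 37.25
ee_pos: [0.5004, 0.0295, 0.0528]
tcp_rot: [-180.0, -0.0, 40.1]
wrist_force: [0.2, 0.4, 0.3]
opening: 0.0598
grasp_force: 0.0
```

Run:
```python
from m import *
S=bot.camera("side")
p=S["img"].astype(int)[250:290,285:312]; m=(p[...,0]>150)&(p[...,0]-p[...,2]>70)&(p[...,0]-p[...,1]>50)
print([(285+c,round(float(250+np.nonzero(m[:,c])[0].mean()),1)) for c in range(27) if m[:,c].any()])
p=S["img"][230:290,265:305].astype(float); r=(p[...,0]>1.8*p[...,1])&(p[...,0]>1.8*p[...,2])&(p[...,0]>40)
ys,xs=np.nonzero(r); 
h=cv2.cvtColor(S["img"][230:290,265:305],cv2.COLOR_RGB2HSV); r=r&((h[...,0]<5)|(h[...,0]>174))
ys,xs=np.nonzero(r);print("ring",xs.min()+265,xs.max()+265,ys.min()+230,ys.max()+230,xs.mean()+265,ys.mean()+230,r.sum())
print("expected",hull(S,.5005,.0295,.051,.097,.02))
```

```text
[(296, 270.0), (297, 270.5), (298, 271.0), (302, 269.0), (303, 267.5), (304, 267.0), (305, 266.0), (306, 265.0), (307, 265.0), (308, 264.0), (309, 264.0), (310, 263.0), (311, 263.0)]
ring 276 295 255 278 285.6539589442815 266.63049853372434 341
expected (array([286.6114, 266.2297]), array([277.2481, 253.0772], dtype=float32), array([295.7792, 279.519 ], dtype=float32), 417.8573273825459)
```

The leaf is down on its stop and the ring is where expected. I open wider and withdraw straight up.

```bash
python3 -m inch '[[0,0,0,0],[0,0,0,0],[0,0,0.5,0],[0,0,1.5,0],[0,0,3,0],[0,0,5,0],[0,0,8,0],[0,0,11,0]]' 7.4
python3 -m inch '[[-8,14,3,0],[-8,14,3,0],[-8,14,3,0],[-8,14,3,0],[-8,14,3,0],[-8,14,3,0],[-8,14,3,0],[-8,14,3,0]]'
python3 - <<'E'
from m import *
print(bot.get_obs()["ee_pos"],bot.get_obs()["wrist_force"])
for n,b in(("side",(265,240,305,290)),("top",(305,250,360,300))):
    S=bot.camera(n); x0,y0,x1,y1=b
    h=cv2.cvtColor(S["img"][y0:y1,x0:x1],cv2.COLOR_RGB2HSV); r=((h[...,0]<5)|(h[...,0]>174))&(h[...,1]>150)&(h[...,2]>50)
    ys,xs=np.nonzero(r);print(n,xs.min()+x0,xs.max()+x0,ys.min()+y0,ys.max()+y0,xs.mean()+x0,ys.mean()+y0,r.sum(),hull(S,.5005,.0295,.051,.097,.02))
    if n=="side":
        p=S["img"].astype(int)[250:290,285:312]; m=(p[...,0]>150)&(p[...,0]-p[...,2]>70)&(p[...,0]-p[...,1]>50)
        print([(285+c,round(float(250+np.nonzero(m[:,c])[0].mean()),1)) for c in range(27) if m[:,c].any()])
E
```

```text
time: 38.3
ee_pos: [0.5005, 0.0295, 0.1648]
tcp_rot: [180.0, -0.0, 40.1]
wrist_force: [0.5, -0.2, -0.1]
opening: 0.0738
grasp_force: 0.0
time: 39.3
ee_pos: [0.4206, 0.169, 0.1926]
tcp_rot: [-180.0, 0.0, 40.1]
wrist_force: [0.5, -0.4, -0.1]
opening: 0.0738
grasp_force: 0.0
[0.4206 0.169  0.1926] [ 0.5218 -0.4281 -0.0521]
side 277 294 255 278 285.77230769230766 265.96923076923076 325 (array([286.6114, 266.2297]), array([277.2481, 253.0772], dtype=float32), array([295.7792, 279.519 ], dtype=float32), 417.8573273825459)
[(285, 259.5), (286, 259.5), (287, 259.0), (288, 259.0), (289, 259.0), (290, 258.5), (291, 258.5), (296, 270.0), (297, 269.5), (298, 269.0), (299, 268.5), (300, 268.0), (301, 267.5), (302, 267.0), (303, 266.5), (304, 266.0), (305, 266.0), (306, 265.0), (307, 265.0), (308, 264.0), (309, 264.0), (310, 263.0), (311, 263.0)]
top 325 338 269 282 331.23809523809524 275.6507936507937 126 (array([331.6898, 273.6534]), array([324.5625, 265.6423], dtype=float32), array([338.9789, 281.7234], dtype=float32), 185.47020248742774)
```

```bash
python3 -c "
from workcell import bot
print(bot.job_done())"
```

```text
the job is handed in; nothing more can be done
None
```

I pressed all three springs left to right onto their stops. The leftmost was clearly the softest, so the small red proof weight now sits over its pin, and the images show that leaf down at its stop. The highest reading on a spring was about 12 N, and I handed the job in at about 39 s with the arm clear.

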